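Press the dust cap into a trolley wheel hub

TASK

Set the yellow dust cap, skirt down, into the round recess in the hub of the trolley wheel and let go of it; then take the driver with the white disc and press the cap straight down with it until it snaps fully home, flush on the hub, without ever pressing harder than about 30 N. Then stand the driver back upright in the rack pocket it came from, and leave everything else where it is.

Things in the scene. Friction and masses are not known exactly. Their poses are not given: they have to be found in the camera images.
- cap_centre (a point): Yellow plastic dust cap, 25 mm high, about 35 g, lying skirt down on a black foam mat 8 mm thick. Point on its axis, half-way up (12.5 mm); z axis up. From below: tapered skirt, radius 14 mm at the foot growing to a snap bead of radius 20.5 mm at 10 to 11 mm up; groove of radius 18 mm; from 18 to 25 mm up a round flange of diameter 50 mm, to hold it by.
- cap_dish (a point): Middle of the flat floor of the dish in the top of the yellow cap, 9.5 mm above cap_centre and 3 mm below the cap's raised rim. The dish is 41 mm in diameter; the driver's disc goes in it and presses here.
- hub_face (a point): Middle of the mouth of the recess (43 mm wide) in the steel hub (68 mm wide) of the trolley wheel, level with the hub's upper face, about 89 mm above the table; z axis up. Eight brass spring catches just under the mouth hold up a cap merely laid in: cap_centre about 4 mm above this point, flange about 10 mm above the hub. Fully home: flange on the hub face, cap_centre 5.5 mm below this point.
- wheel: Trolley wheel, 160 mm across, black tyre, grey rim, lying flat on a foam ring on a plywood board; hub 6 mm prouder than the tyre. Origin on its axis at table height. It cannot slide or turn, but the soft foam lets it sink several mm under a press and it comes back. The bead passes the catches at some 9 to 20 N, pressed slowly; the force then drops (the snap) and rises again once the cap is home.
- driver_centre (a point): The driver to use: white nylon disc, 34 mm wide and 14 mm thick, under an upright round aluminium handle 22 mm thick; 90 mm high in all, about 160 g. It stands disc down in a round pocket (53 mm wide, 8 mm deep) of a 22 mm high wooden rack fixed to the table. Point on its axis, half-way up (45 mm above the disc's underside); z axis up along the handle.
- wide_driver_centre (a point): Bystander: a similar driver with a wider black disc (45 mm, too wide for the cap's dish) in the other pocket of the rack, about 90 mm away. The point is on its axis, half-way up (45 mm).
- old_cap_centre (a point): Bystander: the worn grey cap, same shape as the yellow one, on the same mat about 90 mm away. The point is half-way up (12.5 mm).
- castor_fork: Bystander: the wheel's steel and blue castor fork, about 85 x 105 x 120 mm high, standing on its plate. Origin at the middle of its underside.
- spanner: Bystander: steel spanner, 180 mm long, lying flat. Origin at its middle, on its underside.
- grease_tin: Bystander: green grease tin with steel lid, 77 mm in diameter, 55 mm high. Origin at the middle of its underside.
- axle_bolt: Bystander: the axle bolt standing on its head, 79 mm high. Origin at the middle of its underside.
There are look-alikes about, which are no part of the job. Of the things that look like the part that bears cap_centre, the larger one is meant. Leave any red look-alike of the part that bears driver_centre alone.

How it is judged:
By the outcome, as a careful person would: the job done as asked, in the order asked, and still so for the second after the job is handed in, with the robot touching nothing.
It also fails if it takes over 72 s, if anything falls off the work surface, if the arm or the gripper's body presses on something with over 40 N, if the wrist force passes 120 N, or if a joint passes its speed limit or range.

ROBOT

A 6-joint arm with a two-finger parallel gripper is mounted at the origin on the work surface. World frame = base frame: x ahead of the robot, y to its left, z up, the work surface at z = 0. Lengths are in m, angles in degrees, forces in N, time in s.
With the tool pointing down it reaches from about 0.35 to 0.875 m from the base axis. Payload 4.2 kg.
Tool frame: the origin (TCP) lies midway between the tips of the shut fingers; the grasp point (between the pads) lies 19 mm behind it; z points along the fingers, y is the line along which they close (so a half turn about z gives the same grasp; the last joint's range is limited). The gripper opens to 87 mm and grips with 3 to 60 N. Pads are 19 mm wide; open, the fingers measure 117 mm over their backs; the gripper's body (75 mm by 190 mm) begins 51 mm behind the grasp point.
Start: joints at [81.337, 22.042, 0.453, 0, -68.411, -14.817], TCP at [0.249, 0.573, 0.223] pointing down, gripper open.
Joint ranges: [-179.83, 179.83], [-69.29, 118.12], [-61.27, 80.66], [-181.25, 117.63], [-171.15, -9.14], [-177.46, 177.46]. Speed limits (degrees/s): [159.86, 159.86, 180, 180, 180, 180].

INTERFACE

Orientations are given as [roll, pitch, yaw] about the fixed x, y, z axes, in that order (R = Rz(yaw) Ry(pitch) Rx(roll)).
In Python, from workcell import env gives the robot as it stands. The module is installed in compiled form; this text tells all that it offers. Calls block until the motion is done:
- env.goto(position, orientation): joint-space move of the TCP to a pose.
- env.move_straight(position, rotation=None, rate=0.15, force_limit=None): straight line of the TCP; rotation=None keeps the orientation; rate is the mean speed in m/s. With force_limit (N) it stops when the force on the tool has changed by that much, and returns True; else False.
- env.set_joints(angles): joint-space move.
- env.gripper_to(opening, grasp_force=None): opening from 0.0 (shut) to 1.0 (fully open); grasp_force is the grip in N (None keeps the last); returns when the fingers have stopped.
- env.dwell(seconds).
- env.inverse_kinematics(position, orientation): joint angles nearest the present ones, or None.
- env.read_state(): the state.
- env.grab_frame(name): name is "scene" or "top"; returns a dict with "image" (384x512x3 uint8, blue, green, red), "fx", "fy", "cx", "cy" (pixels), "D" ([k1, k2, p1, p2, k3] as OpenCV has them; the pictures are not rectified), "position" and "orientation" of the camera in the world. Camera axes: x right, y up, looking along -z (the intrinsics and any distortion apply to the point x, -y, -z); pixel columns grow to the right and rows downward; lengths in m; the calibration is good to about 2 mm. A picture is of the moment at which its call begins. There is no depth.
A pose or a line that the arm cannot do raises env.Unreachable and nothing moves.
- env.close_job(): hands the job in; it is judged then, once.
Trained networks look in a picture, given as the dict that the camera call returned (one of the last four; its "shot" number tells which), for a name from the list of things; names that differ only in an ending like _2 or _b are one class to them, and where a whole thing is asked for, a point or a joint stands for the part that bears it (a point fixed in the world has none). Each returns a list of dicts, best first, with "score" (0 to 1); they miss things now and then, are a little off and sometimes report something else, mostly with a low value. They report only what shows in the picture. A call takes as long as a camera call. They do not tell look-alikes from the thing itself.
- env.search_frame(picture, thing): "xyz" ([x, y, z] in m, in world coordinates, good to about 4 mm: the middle of the surface that is visible of it).
- env.trace(picture, thing): "mask" (384x512 bool, what is visible of it).
The state is a dict: "clock": time; "joint_positions": joint angles; "qvel": joint speeds; "joint_torque": joint torques, N m; "position": TCP position; "tool_rot": TCP orientation; "force": force on the tool from outside, world axes, zero at the start; "wrist_torque": the same for the moment, N m; "opening": opening from 0.0 (shut) to 1.0 (fully open); "finger_force": force on a finger pad.
Only numpy, scipy, OpenCV 4.12 (cv2) and the standard library are available. Lean on these libraries where they do the work, as an engineer would, in place of code of your own. Each camera call takes 0.05 s, during which the arm holds its last target. There are 200 camera calls.

## Working session

There is one attempt and no reset: what is moved stays moved. The work goes in short steps, each a Python script; the robot and the scene stay as the last script left them, time stands still between calls to the robot, and variables do not carry over. Pictures are saved under pics/ and viewed, at most 10 in all, crops included, and the job is handed in when it is done.

```bash
mkdir -p pics; cat > h.py <<'E'
import numpy as np, cv2
from scipy.spatial.transform import Rotation as R
from workcell import env
def proj(f,P):
    Rm=R.from_euler('xyz',f["orientation"],degrees=True).as_matrix() if np.size(f["orientation"])==3 else np.array(f["orientation"])
    p=(np.atleast_2d(P)-f["position"])@Rm; p=p*[1,-1,-1]
    K=np.array([[f["fx"],0,f["cx"]],[0,f["fy"],f["cy"]],[0,0,1]])
    return cv2.projectPoints(p.astype(float),np.zeros(3),np.zeros(3),K,np.array(f["D"],float))[0].reshape(-1,2)
def onplane(f,uv,z):
    Rm=R.from_euler('xyz',f["orientation"],degrees=True).as_matrix()
    K=np.array([[f["fx"],0,f["cx"]],[0,f["fy"],f["cy"]],[0,0,1]])
    n=cv2.undistortPoints(np.array(uv,float).reshape(-1,1,2),K,np.array(f["D"],float)).reshape(-1,2)
    d=np.c_[n[:,0],-n[:,1],-np.ones(len(n))]@Rm.T
    c=np.array(f["position"]); return c+d*((z-c[2])/d[:,2])[:,None]
E
python3 - <<'E'
from h import *
fs={}
for n in("scene","top"):
    f=env.grab_frame(n); fs[n]=f; print(n,f["position"],f["orientation"],f["fx"],f["D"])
    for t in["cap_centre","old_cap_centre","hub_face","wheel","driver_centre","wide_driver_centre","castor_fork","grease_tin","axle_bolt","spanner"]:
        for r in env.search_frame(f,t):
            print(n,t,round(r["score"],2),np.round(r["xyz"],3),proj(f,r["xyz"])[0].round())
a=np.vstack([fs["scene"]["image"],fs["top"]["image"]])
cv2.imwrite("pics/a.png",cv2.resize(fs["scene"]["image"],(800,600)));cv2.imwrite("pics/b.png",cv2.resize(fs["top"]["image"],(800,600)))
E
```

```text
scene [ 1.44451409 -0.33458178  0.95241076] [46.66061491 -0.55491418 68.92784135] 470.6044219862356 [-0.12812428  0.          0.          0.          0.        ]
scene cap_centre 0.62 [0.369 0.355 0.018] [340. 142.]
scene cap_centre 0.51 [0.481 0.306 0.029] [343. 163.]
scene old_cap_centre 0.73 [0.466 0.394 0.032] [366. 154.]
scene old_cap_centre 0.44 [0.483 0.308 0.031] [344. 163.]
scene hub_face 0.7 [0.503 0.047 0.079] [269. 174.]
scene wheel 0.72 [0.504 0.04  0.083] [267. 174.]
scene driver_centre 0.7 [ 0.473 -0.283  0.054] [153. 202.]
scene driver_centre 0.62 [ 0.359 -0.245  0.047] [159. 175.]
scene wide_driver_centre 0.58 [ 0.467 -0.362  0.048] [125. 209.]
scene castor_fork 0.61 [ 0.803 -0.03   0.037] [284. 270.]
scene grease_tin 0.88 [ 0.778 -0.261  0.052] [188. 286.]
scene spanner 0.55 [ 0.803 -0.03   0.037] [284. 270.]
scene spanner 0.54 [0.721 0.26  0.007] [369. 225.]
top [ 0.45741354 -0.02609049  1.39868264] [  4.88948444  -0.09613467 -88.96149359] 494.1113235761521 [-0.01112401  0.          0.          0.          0.        ]
top cap_centre 0.72 [0.362 0.361 0.019] [121. 266.]
top cap_centre 0.58 [0.478 0.308 0.028] [141. 225.]
top old_cap_centre 0.56 [0.462 0.398 0.026] [109. 230.]
top hub_face 0.68 [0.479 0.041 0.082] [236. 226.]
top wheel 0.96 [0.481 0.046 0.079] [234. 225.]
top driver_centre 0.73 [ 0.464 -0.275  0.058] [353. 234.]
top driver_centre 0.55 [ 0.356 -0.239  0.056] [340. 274.]
top castor_fork 0.75 [ 0.776 -0.02   0.032] [261. 121.]
top grease_tin 0.64 [ 0.754 -0.253  0.053] [345. 128.]
top spanner 0.89 [0.704 0.269 0.006] [160. 146.]
```

View pics/a.png

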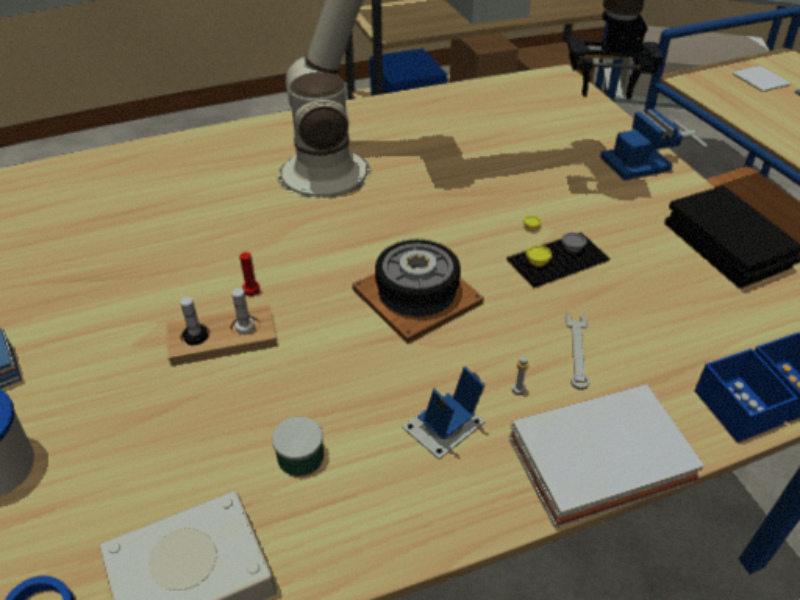

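View pics/b.png

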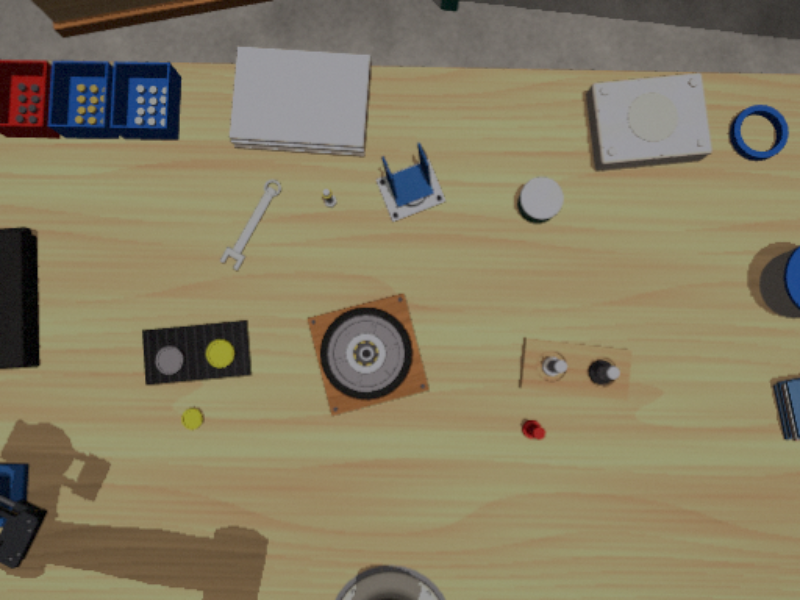

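Cap candidates in the scene's `top` view (enlarged pixels): yellow at (220,353) on the mat and yellow at (193,418) on bare wood. The first is larger and on the mat, so it fits. Driver candidates: white disc at (553,367) in the rack, black disc at (603,372), and red at (533,430). The white one fits. Next: precise measurement and one confirming crop.

```bash
python3 - <<'E'
from h import *
s=env.read_state(); print(s["clock"],s["tool_rot"],s["opening"],s["force"])
fs={n:env.grab_frame(n) for n in("scene","top")}
for n,f in fs.items():
    for t,z in[("cap_centre",.032),("driver_centre",.06),("wheel",.083),("hub_face",.089)]:
        for r in env.trace(f,t):
            m=r["mask"]; ys,xs=np.nonzero(m); c=cv2.findContours(m.astype(np.uint8),0,1)[0]; c=max(c,key=len)
            e=cv2.fitEllipse(c) if len(c)>5 else None
            print(n,t,round(r["score"],2),m.sum(),(xs.mean().round(1),ys.mean().round(1)),onplane(f,[[xs.mean(),ys.mean()]],z).round(4)[0],e and np.round(e[0]+e[1],1), e and onplane(f,[e[0]],z).round(4)[0])
def crop(f,c,w=32,k=400):
    x,y=map(int,c);i=f["image"][y-w:y+w,x-w:x+w];return cv2.resize(i,(k,k*3//4),interpolation=cv2.INTER_CUBIC) if 0 else cv2.resize(f["image"][y-int(w*.75):y+int(w*.75),x-w:x+w],(k,300),interpolation=cv2.INTER_CUBIC)
t,sc=fs["top"],fs["scene"]
cv2.imwrite("pics/c.png",np.vstack([np.hstack([crop(t,(134,240)),crop(t,(235,226))]),np.hstack([crop(t,(362,248)),crop(sc,(268,171))])]))
np.save("top.npy",t["image"]);np.save("scene.npy",sc["image"])
E
```

```text
1.1 [-1.79999525e+02 -7.74374831e-04 -2.34780562e+01] 0.9997271688398043 [ 0.4805624  -0.8017286   0.28309543]
scene cap_centre 0.66 71 (np.float64(340.4), np.float64(142.4)) [0.3856 0.3452 0.032 ] [340.4 142.5   8.3   9.2] [0.3857 0.3452 0.032 ]
scene cap_centre 0.59 173 (np.float64(344.2), np.float64(163.3)) [0.4857 0.3059 0.032 ] [344.3 163.4  13.   15.2] [0.4859 0.3058 0.032 ]
scene driver_centre 0.57 266 (np.float64(154.8), np.float64(199.9)) [ 0.4735 -0.2773  0.06  ] [155.  201.   10.2  33.1] [ 0.4779 -0.2775  0.06  ]
scene driver_centre 0.53 197 (np.float64(159.0), np.float64(175.9)) [ 0.378  -0.2458  0.06  ] [159.3 177.2   8.2  31.6] [ 0.3838 -0.2463  0.06  ]
scene wheel 0.6 2005 (np.float64(266.9), np.float64(174.1)) [0.5051 0.0408 0.083 ] [266.9 174.1  44.   56. ] [0.5052 0.0407 0.083 ]
scene hub_face 0.89 1950 (np.float64(267.0), np.float64(174.1)) [0.5119 0.0383 0.089 ] [267.  174.1  42.9  55.8] [0.5119 0.0383 0.089 ]
top cap_centre 0.55 209 (np.float64(141.0), np.float64(226.3)) [0.4738 0.3067 0.032 ] [140.9 226.3  15.3  15.6] [0.4738 0.3067 0.032 ]
top cap_centre 0.52 136 (np.float64(122.7), np.float64(268.2)) [0.3584 0.3523 0.032 ] [122.7 268.2  12.   12.7] [0.3584 0.3524 0.032 ]
top driver_centre 0.6 130 (np.float64(341.4), np.float64(275.3)) [ 0.3522 -0.2428  0.06  ] [341.4 275.2  10.4  14.1] [ 0.3524 -0.2428  0.06  ]
top wheel 0.59 2729 (np.float64(233.9), np.float64(226.0)) [0.4785 0.0472 0.083 ] [233.9 226.   57.7  58.4] [0.4785 0.0473 0.083 ]
top hub_face 0.96 2715 (np.float64(234.6), np.float64(226.1)) [0.4781 0.0452 0.089 ] [234.6 226.1  57.6  58.2] [0.4781 0.0452 0.089 ]
```

View pics/c.png

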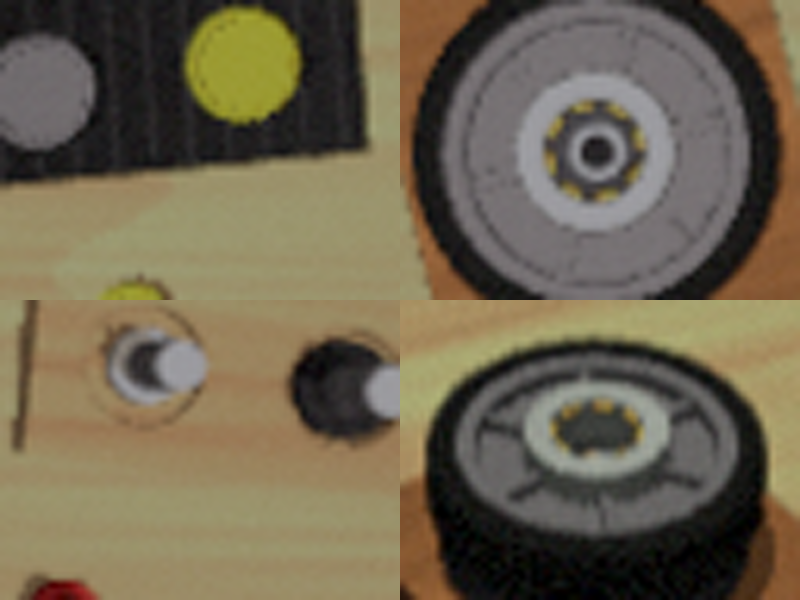

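The crops confirm it: the larger yellow cap is on the mat at top (141,226), the white-disc driver is in its pocket at (354,235), and the red look-alike is apart from it. The hub ring is centred near top (234,226) and scene (267.5,167). I'll refine both views with colour thresholds.

```bash
cat > meas.py <<'E'
from h import *
from scipy.optimize import least_squares
def circ(c,r,z): a=np.linspace(0,2*np.pi,60); return np.c_[c[0]+r*np.cos(a),c[1]+r*np.sin(a),0*a+z]
def cen(poly):
    m=cv2.moments(cv2.convexHull((poly*16).astype(np.float32))); return np.array([m["m10"],m["m01"]])/m["m00"]/16
def blob(f,mask,near):
    n,l,s,c=cv2.connectedComponentsWithStats(mask.astype(np.uint8)); ok=[i for i in range(1,n) if s[i,4]>15]
    i=min(ok,key=lambda i:np.hypot(*(c[i]-near))); 
    k=cv2.findContours((l==i).astype(np.uint8),0,1)[0]; k=cv2.convexHull(max(k,key=len))
    mm=np.zeros(mask.shape,np.uint8); cv2.fillPoly(mm,[k],1); ys,xs=np.nonzero(mm); return np.array([xs.mean(),ys.mean()]),len(xs)
def solve(f,uv,rings,g=(.47,0)):
    return least_squares(lambda c:cen(proj(f,np.vstack([circ(c,r,z) for r,z in rings])))-uv,g,diff_step=1e-4).x
E
python3 - <<'E'
from meas import *
for n,nc,nh in(("scene",(344,163),(267.5,167.5)),("top",(141,226),(234,226))):
    f=env.grab_frame(n); h=cv2.cvtColor(f["image"],cv2.COLOR_BGR2HSV).astype(int); H,S,V=h[...,0],h[...,1],h[...,2]
    u,a=blob(f,(abs(H-29)<5)&(S>150)&(V>70),nc); print(n,"cap",u,a,solve(f,u,[(.025,.033),(.025,.026)],(.47,.3)).round(4))
    for T in(130,140,150):
        try: u,a=blob(f,(V>T)&(S<60),nh); print("hub",T,u,a,solve(f,u,[(.034,.089)],(.48,.04)).round(4), cv2.contourArea(cv2.convexHull(proj(f,circ((.48,.045),.034,.089)).astype(np.float32))))
        except Exception as e: print(e)
    if n=="top":
        print("handle-top",[ (x:=blob(f,(V>T)&(S<50),(359,234.7))) and (x[1],onplane(f,[x[0]],.104)[0].round(4)) for T in(140,160)])
        print("disc hand", onplane(f,[[362-32+147/6.25-.5,248-24+67/6.25-.5]],.028))
    else: print("driver proj",proj(f,[[.464,-.28,.104],[.464,-.28,.014]]).round(1)); cv2.imwrite("pics/d.png",cv2.resize(f["image"][180:225,120:180],(800,600),interpolation=cv2.INTER_CUBIC))
E
```

```text
scene cap [344.44767442 162.77906977] 172 [0.4806 0.3097]
hub 130 [267.02564103 167.05128205] 273 [0.4823 0.0499] 283.5177935411921
hub 140 [267.01520913 167.21292776] 263 [0.483  0.0496] 283.5177935411921
hub 150 [267.16049383 167.28806584] 243 [0.4834 0.0499] 283.5177935411921
driver proj [[150.7 186.1]
 [155.7 209.7]]
top cap [140.39145907 225.81494662] 281 [0.4752 0.3088]
hub 130 [233.59683794 225.83794466] 506 [0.4789 0.0478] 519.1497703531059
hub 140 [233.71774194 225.81451613] 496 [0.479  0.0475] 519.1497703531059
hub 150 [233.51082251 225.69480519] 462 [0.4793 0.048 ] 519.1497703531059Traceback (most recent call last):
  File "<stdin>", line 9, in <module>
  File "meas.py", line 8, in blob
    i=min(ok,key=lambda i:np.hypot(*(c[i]-near)));
ValueError: min() iterable argument is empty
```

View pics/d.png

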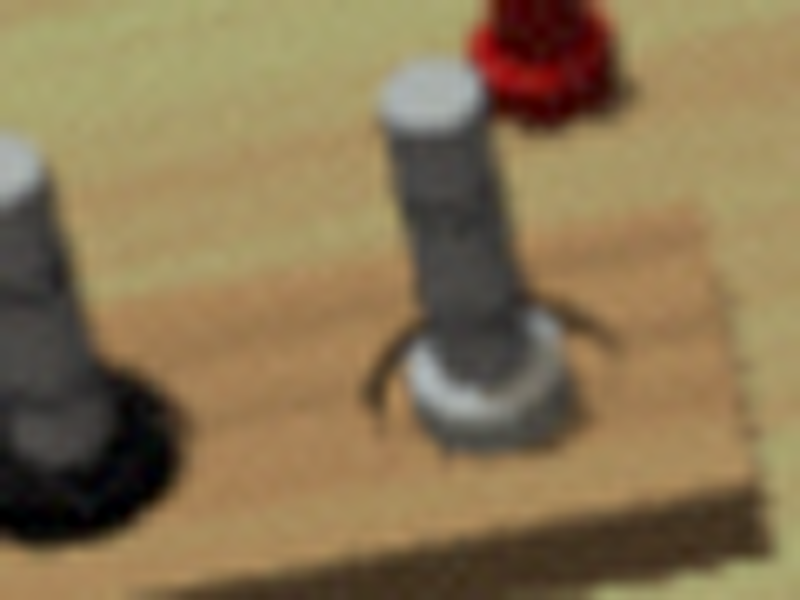

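The driver stands upright in its pocket, with its handle top at scene (152.1,186.8). Picking the cap now.

```bash
python3 - <<'E'
from meas import *
for nm,p in(("cap",(.4775,.309,.019)),("hub",(.481,.0486,.11)),("drv",(.464,-.28,.06))):
    for y in(90,-90):
        q=env.inverse_kinematics(p,[180,0,y]); print(nm,y,None if q is None else np.round(q,0))
O=[180,0,-90]
c=(.4775,.309)
q=env.inverse_kinematics((*c,.019),O)
if q is None or abs(q[5])>150: O=[180,0,90]
env.gripper_to(.85,20)
env.goto((*c,.10),O)
env.move_straight((*c,.019),rate=.08,force_limit=8)
print(env.read_state()["position"])
env.gripper_to(.3,20)
s=env.read_state(); print(s["opening"],s["finger_force"],s["force"])
env.move_straight((*c,.16),rate=.12)
s=env.read_state(); print(s["clock"],s["opening"],s["position"],s["finger_force"],s["force"],O)
f=env.grab_frame("scene"); h=cv2.cvtColor(f["image"],cv2.COLOR_BGR2HSV).astype(int); H,S,V=h[...,0],h[...,1],h[...,2]
u=proj(f,[[*c,.175]])[0]; print(u, blob(f,(abs(H-29)<5)&(S>120)&(V>60),u))
x,y=u.astype(int); cv2.imwrite("pics/e.png",cv2.resize(f["image"][y-36:y+36,x-48:x+48],(800,600),interpolation=cv2.INTER_CUBIC)); print(x,y)
E
```

```text
cap 90 [ 49.  30. -21.   0. -39. 131.]
cap -90 [ 49.  30. -21.   0. -39. -49.]
hub 90 [ 25.  15. -28.   0. -47. 155.]
hub -90 [ 25.  15. -28.   0. -47. -25.]
drv 90 [ -14.   24.  -23.   -0.  -43. -166.]
drv -90 [-14.  24. -23.   0. -43.  14.]
[0.47785973 0.30933405 0.01954817]
0.5630867817670202 20.000233378086705 [-0.35861837 -0.5301467   0.8612783 ]
6.7167 0.5589808690297215 [0.47707845 0.30858658 0.15909062] 19.999880430550547 [ 0.588778   -0.65371216 -0.85481288] [180, 0, -90]
[349.76473091 123.45399684] (array([347.38135593, 125.72033898]), 118)
349 123
```

View pics/e.png

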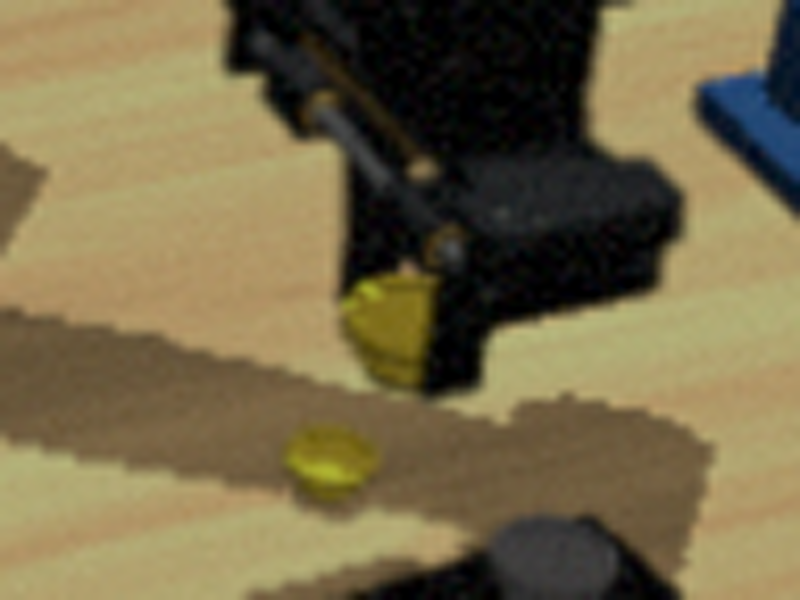

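The cap is held level, so I'll lay it in the hub.

```bash
python3 - <<'E'
from meas import *
O=[180,0,-90]; c=(.4808,.0487)
env.goto((*c,.16),O)
env.move_straight((*c,.11),rate=.08)
r=env.move_straight((*c,.0905),rate=.02,force_limit=4)
s=env.read_state(); print(r,s["position"],s["force"])
p=s["position"]
if r: env.move_straight((p[0],p[1],p[2]+.001),rate=.02)
env.gripper_to(.75,20); env.dwell(.2)
env.move_straight((*c,.20),rate=.15)
env.goto((.464,-.28,.22),O)
print(env.read_state()["clock"])
ims=[]
for n in("scene","top"):
    f=env.grab_frame(n); h=cv2.cvtColor(f["image"],cv2.COLOR_BGR2HSV).astype(int); H,S,V=h[...,0],h[...,1],h[...,2]
    v=proj(f,[[*c,.10]])[0]
    u,a=blob(f,(abs(H-29)<6)&(S>120)&(V>60),v); print(n,v,u,a,solve(f,u,[(.025,.1055),(.025,.0985)],c).round(4))
    x,y=v.astype(int); ims.append(cv2.resize(f["image"][y-36:y+36,x-24:x+24],(400,600),interpolation=cv2.INTER_CUBIC))
cv2.imwrite("pics/f.png",np.hstack(ims))
E
```

```text
False [0.48102419 0.04868136 0.09068621] [ 0.61869664 -1.38468922  1.58846539]
12.6417
scene [266.49584091 163.70872341] [267.00502513 164.01507538] 199 [0.4845 0.0488]
top [233.03294339 225.00366488] [233.32330827 225.43984962] 266 [0.4797 0.0477]
```

View pics/f.png

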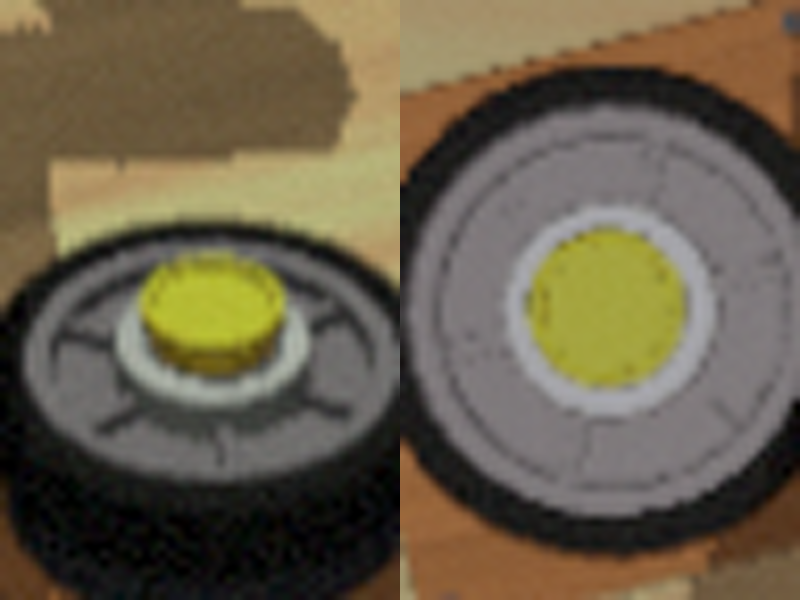

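The cap sits level and concentric on the catches (flange ring centred in both views, scene (267,164)). Now the driver.

```bash
python3 - <<'E'
from meas import *
O=[180,0,-90]
S,T=env.grab_frame("scene"),env.grab_frame("top")
a=onplane(S,[[152.1,186.8]],.104)[0]; b=onplane(T,[[358.8,234.2]],.104)[0]; d=onplane(S,[[156.0,206.1]],.028)[0]; e=onplane(T,[[353,234.2]],.028)[0]
print(a,b,d,e)
c=np.mean([a,b,b,d,e],axis=0)[:2]; print(c)
assert np.ptp([a,b,d,e],axis=0)[:2].max()<.012
env.gripper_to(.7,60)
env.goto((*c,.16),O)
r=env.move_straight((*c,.056),rate=.08,force_limit=8)
print(r); p0=env.read_state()["position"]
env.gripper_to(0,60)
s=env.read_state(); print(p0,s["position"],s["opening"],s["finger_force"],s["force"])
np.save("drv.npy",np.r_[s["position"]])
env.move_straight((*c,.20),rate=.12)
s=env.read_state(); print(s["clock"],s["opening"],s["position"],s["force"])
env.goto((.4815,.0483,.18),O); s=env.read_state(); print(s["clock"],s["position"],s["force"])
ims=[]
for f in(env.grab_frame("scene"),env.grab_frame("top")):
    v=proj(f,[[.4815,.0483,.13]])[0]; x,y=v.astype(int); ims.append(cv2.resize(f["image"][y-36:y+36,x-24:x+24],(400,600),interpolation=cv2.INTER_CUBIC)); print(x,y)
    print(proj(f,[[.4815,.0483,.138],[.4815,.0483,.1055]]))
cv2.imwrite("pics/g.png",np.hstack(ims))
E
```

```text
[ 0.46816182 -0.27687384  0.104     ] [ 0.46268241 -0.28059552  0.104     ] [ 0.46481217 -0.27702992  0.028     ] [ 0.46270631 -0.27947564  0.028     ]
[ 0.46420902 -0.27891409]
False
[ 0.46466945 -0.27904799  0.05658787] [ 0.46426481 -0.27892493  0.0559855 ] 0.23965771024188418 59.998314371332526 [-0.13526857 -0.48894156 -0.8489434 ]
17.15 0.24238994956938326 [ 0.46367367 -0.2786785   0.19906032] [-0.44723034 -0.49403603 -2.27791176]
18.3917 [0.48164304 0.047682   0.17999105] [-0.16993351 -1.01572779 -1.87467686]
266 155
[[266.60430748 153.36737283]
 [266.47504877 162.38850123]]
232 224
[[232.34334846 224.44626253]
 [233.07186809 224.69780133]]
```

View pics/g.png

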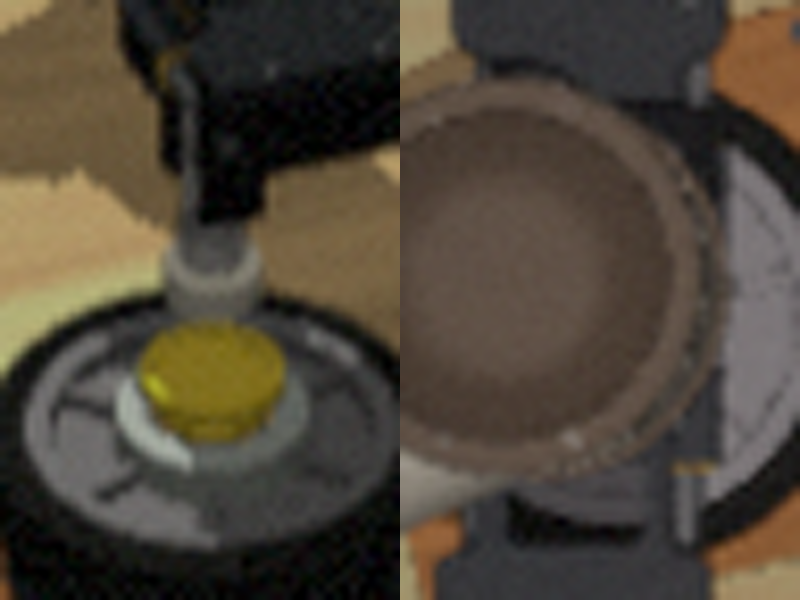

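The driver is held upright and the disc (scene ≈ (266.5,153)) is over the cap in image columns. To check x, I'll compare the disc's visible front edge (row ≈156.7) with its prediction from the known tool pose.

```bash
python3 - <<'E'
from meas import *
f=env.grab_frame("scene"); s=env.read_state(); p=s["position"]
for dx in(-.004,0,.004,):
    q=proj(f,circ((p[0]+dx,p[1]),.017,p[2]-.042)); print(dx,"front row",q[:,1].max().round(2),"cols",q[:,0].min().round(1),q[:,0].max().round(1))
I=f["image"].astype(int); print(I[148:162,266].tolist()); print(I[152,252:280].sum(1).tolist())
h=cv2.cvtColor(f["image"],cv2.COLOR_BGR2HSV).astype(int); H,S,V=h[...,0],h[...,1],h[...,2]
u,a=blob(f,(abs(H-29)<6)&(S>120)&(V>50),(266.5,164)); print(u,a,solve(f,u,[(.025,.1055),(.025,.0985)],(.48,.048)).round(4))
E
```

```text
-0.004 front row 156.45 cols 259.7 271.9
0 front row 157.29 cols 260.2 272.4
0.004 front row 158.14 cols 260.7 272.9
[[72, 74, 74], [75, 77, 79], [72, 78, 79], [79, 85, 87], [99, 110, 114], [101, 114, 117], [86, 96, 101], [81, 91, 95], [78, 89, 92], [65, 96, 104], [34, 93, 107], [25, 103, 116], [25, 109, 127], [23, 109, 125]]
[461, 459, 451, 462, 473, 474, 478, 480, 467, 332, 295, 331, 352, 344, 323, 329, 324, 317, 358, 332, 288, 241, 284, 292, 287, 285, 295, 291]
[267.01  164.125] 200 [0.485  0.0486]
```

Alignment is within about 2 mm, and the dish leaves 3.5 mm all round. Descending gently to contact first; the contact height (about 0.1445 expected) will show whether the disc is in the dish.

```bash
python3 - <<'E'
from meas import *
c=(.4823,.0487)
env.move_straight((*c,.152),rate=.08); env.dwell(.3)
s=env.read_state(); print(s["position"],s["force"]); f0=s["force"]
r=env.move_straight((*c,.138),rate=.012,force_limit=3)
s=env.read_state(); print(r,s["clock"],s["position"],s["force"]-f0,s["wrist_torque"])
f=env.grab_frame("scene"); v=proj(f,[[*c,.11]])[0]; x,y=v.astype(int)
cv2.imwrite("pics/h.png",cv2.resize(f["image"][y-24:y+24,x-32:x+32],(800,600),interpolation=cv2.INTER_CUBIC))
E
```

```text
[0.48255573 0.0488015  0.15244338] [-0.36102062 -0.12603351 -2.28234452]
True 20.0917 [0.48226072 0.04867304 0.14304159] [ 1.14174236 -0.33520962  2.42199497] [ 0.09842156 -0.44519762  0.01295677]
```

View pics/h.png

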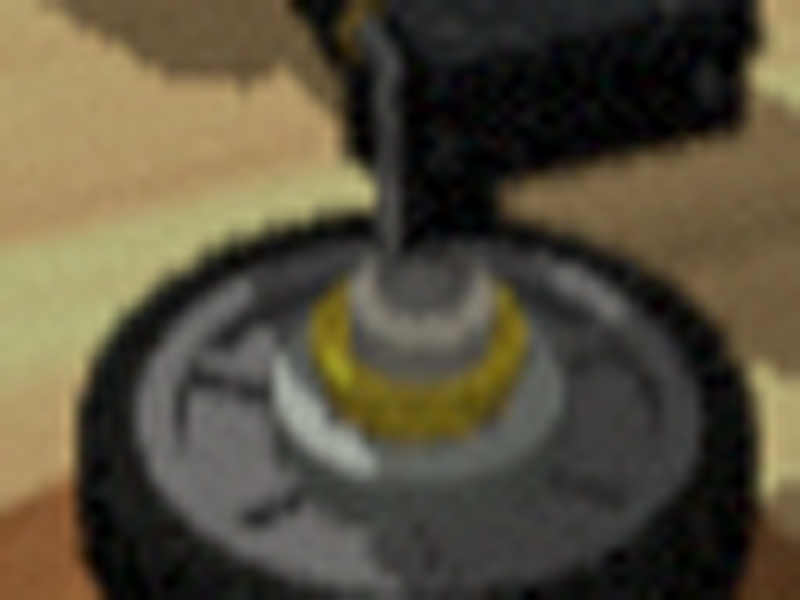

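The disc is in the dish (contact at 0.143, yellow rim visible all round). Pressing slowly.

```bash
python3 - <<'E'
from meas import *
c=(.4823,.0487); base=-2.28; z=.143; L=[];pk=0;snap=False
for i in range(50):
    F=env.read_state()["force"][2]-base
    z-=.0006
    r=env.move_straight((*c,z),rate=.008,force_limit=max(1.5,26-F))
    s=env.read_state(); F=s["force"][2]-base; L.append((round(s["position"][2]*1e3,2),round(F,1))); pk=max(pk,F)
    if not snap and pk>8 and F<pk-4: snap=True; ps=pk; print("SNAP peak",pk,"at",L[-1])
    if snap and F>21: print("home");break
    if F>27 or z<.118: break
print(L); s=env.read_state(); print(s["clock"],s["force"],s["wrist_torque"],s["opening"],s["tool_rot"])
E
```

```text
SNAP peak 18.904717162121145 at (np.float64(127.26), np.float64(10.9))
home
[(np.float64(142.41), np.float64(3.4)), (np.float64(141.89), np.float64(3.9)), (np.float64(141.28), np.float64(3.3)), (np.float64(140.7), np.float64(5.8)), (np.float64(140.1), np.float64(5.1)), (np.float64(139.52), np.float64(7.7)), (np.float64(138.99), np.float64(8.5)), (np.float64(138.45), np.float64(8.6)), (np.float64(137.99), np.float64(8.0)), (np.float64(137.5), np.float64(9.1)), (np.float64(137.01), np.float64(9.6)), (np.float64(136.5), np.float64(10.0)), (np.float64(136.03), np.float64(10.9)), (np.float64(135.53), np.float64(11.5)), (np.float64(135.06), np.float64(11.7)), (np.float64(134.54), np.float64(12.5)), (np.float64(134.07), np.float64(13.2)), (np.float64(133.59), np.float64(14.1)), (np.float64(133.09), np.float64(13.4)), (np.float64(132.61), np.float64(15.1)), (np.float64(132.1), np.float64(15.4)), (np.float64(131.62), np.float64(15.8)), (np.float64(131.11), np.float64(16.7)), (np.float64(130.64), np.float64(17.3)), (np.float64(130.13), np.float64(17.4)), (np.float64(129.59), np.float64(18.9)), (np.float64(127.26), np.float64(10.9)), (np.float64(127.03), np.float64(12.3)), (np.float64(126.59), np.float64(14.2)), (np.float64(126.1), np.float64(14.4)), (np.float64(125.61), np.float64(14.6)), (np.float64(125.15), np.float64(16.1)), (np.float64(124.66), np.float64(15.9)), (np.float64(124.2), np.float64(16.9)), (np.float64(123.68), np.float64(17.5)), (np.float64(123.22), np.float64(19.2)), (np.float64(122.75), np.float64(19.6)), (np.float64(122.27), np.float64(20.1)), (np.float64(121.82), np.float64(21.5))]
29.925 [-6.21507292  1.9161963  19.17497473] [ 0.66874323  1.77792827 -0.01586535] 0.24300632152050342 [ 1.79901741e+02 -4.45691946e-02 -8.99694865e+01]
```

Clean snap at 18.9 N followed by a steady rise. I'll unload slowly, note where contact is lost, and look.

```bash
python3 - <<'E'
from meas import *
c=(.4823,.0487); base=-2.28; L=[]
for z in np.arange(.124,.1381,.0012):
    env.move_straight((*c,z),rate=.012); s=env.read_state(); L.append((round(s["position"][2]*1e3,1),round(s["force"][2]-base,1)))
print(L)
env.move_straight((*c,.20),rate=.15)
env.goto((.4642,-.2789,.20),[180,0,-90])
print(env.read_state()["clock"])
ims=[]
for n in("scene","top"):
    f=env.grab_frame(n); v=proj(f,[[*c,.095]])[0]; x,y=v.astype(int)
    h=cv2.cvtColor(f["image"],cv2.COLOR_BGR2HSV).astype(int); H,S,V=h[...,0],h[...,1],h[...,2]
    u,a=blob(f,(abs(H-29)<6)&(S>120)&(V>60),v); print(n,u,a,solve(f,u,[(.025,.096),(.025,.089)],c).round(4))
    if n=="scene": 
        ims.append(cv2.resize(f["image"][y-36:y+36,x-24:x+24],(400,600),interpolation=cv2.INTER_CUBIC))
        v=proj(f,[[.464,-.279,.11]])[0]; x,y=v.astype(int); ims.append(cv2.resize(f["image"][y-36:y+36,x-24:x+24],(400,600),interpolation=cv2.INTER_CUBIC)); print(x,y,proj(f,[[.464,-.279,.158]]))
cv2.imwrite("pics/i.png",np.hstack(ims))
E
```

```text
[(np.float64(125.3), np.float64(16.0)), (np.float64(126.2), np.float64(13.8)), (np.float64(127.2), np.float64(11.4)), (np.float64(128.2), np.float64(10.4)), (np.float64(129.1), np.float64(9.6)), (np.float64(130.1), np.float64(7.3)), (np.float64(131.1), np.float64(6.0)), (np.float64(132.1), np.float64(5.7)), (np.float64(133.2), np.float64(3.1)), (np.float64(134.6), np.float64(0.5)), (np.float64(136.0), np.float64(0.7)), (np.float64(137.3), np.float64(0.4))]
35.0
scene [266.95833333 165.68452381] 168 [0.4808 0.0502]
150 184 [[147.85254731 170.74181269]]
top [233.46153846 225.5       ] 260 [0.4797 0.0479]
```

View pics/i.png

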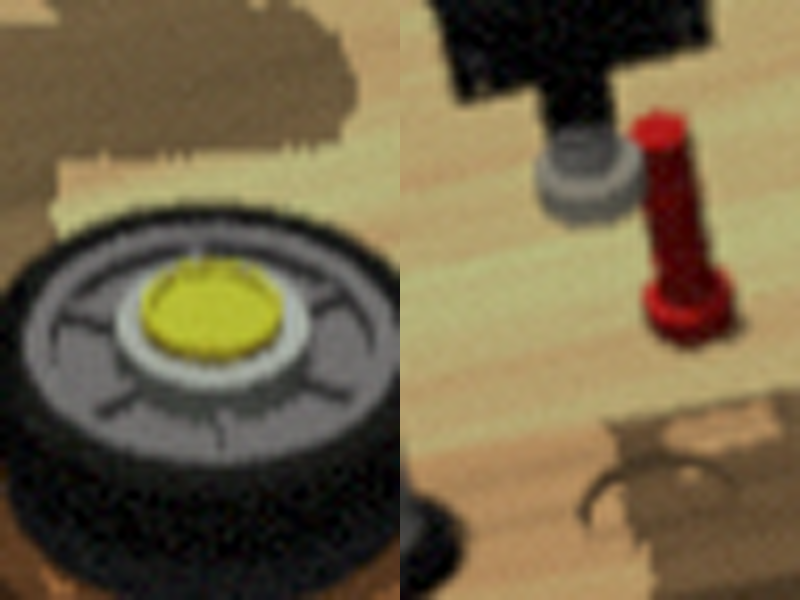

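The flange is on the hub. Contact was lost about 9.5 mm lower than first contact, and the load and unload curves coincide, so the cap is home and the driver did not slip. The driver is upright over its empty pocket, so I'll return it.

```bash
python3 - <<'E'
from meas import *
d=np.load("drv.npy"); c=tuple(d[:2])
env.move_straight((*c,.075),rate=.1)
r=env.move_straight((*c,d[2]-.001),rate=.02,force_limit=3)
s=env.read_state(); print(r,s["position"],s["force"])
env.gripper_to(.55,20); env.dwell(.2)
env.move_straight((*c,.20),rate=.12)
env.goto((.45,.25,.30),[180,0,-90]); env.dwell(.3)
print(env.read_state()["clock"])
ims=[]
for n in("scene","top"):
    f=env.grab_frame(n)
    for p in([.464,-.29,.06],) if n=="top" else ([.464,-.29,.06],[.4815,.0483,.092]):
        v=proj(f,[p])[0]; x,y=v.astype(int); w=26 if n=="scene" else 30
        ims.append(cv2.resize(f["image"][y-w:y+w,x-w//2:x+w//2] if 0 else f["image"][y-w:y+w,x-w:x+w],(266*1,266),interpolation=cv2.INTER_CUBIC) if 0 else cv2.resize(f["image"][y-w:y+w,x-w:x+w],(390,295),interpolation=cv2.INTER_CUBIC))
f=env.grab_frame("scene"); ims.append(cv2.resize(f["image"],(390,295)))
cv2.imwrite("pics/j.png",np.vstack([np.hstack(ims[:2]),np.hstack(ims[2:])]))
E
```

```text
True [ 0.46408114 -0.27884701  0.05593329] [-0.32226463  0.65768583  4.33641074]
41.95
```

View pics/j.png

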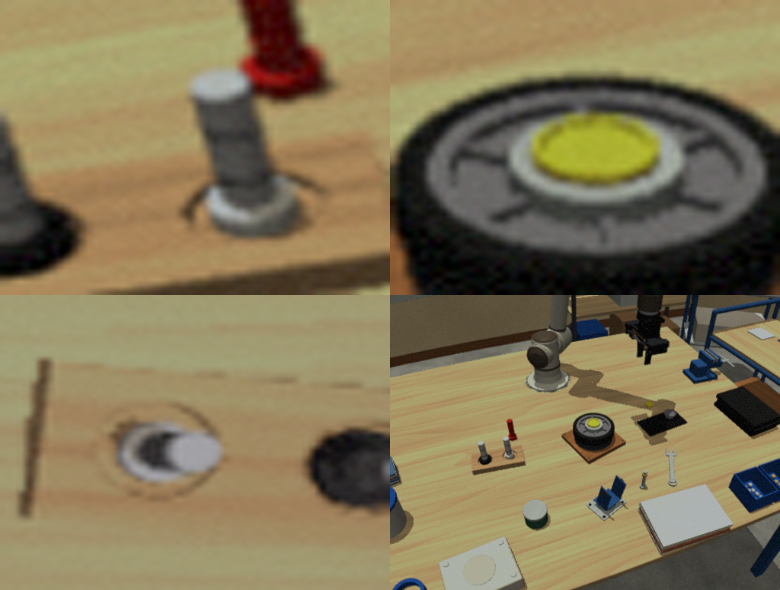

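The driver stands upright in its pocket (contact at the same height as when picked up), the cap sits flush on the hub, and the bystanders are untouched. Handing in.

```bash
python3 -c "
from workcell import env
print(env.close_job())"
```

```text
the job is handed in; nothing more can be done
None
```

The yellow cap snapped home flush on the hub (bead passed at about 19 N, highest press reading about 21.5 N), the white-disc driver is back upright in its pocket, and the job was handed in at about 42 s on the robot's clock; no verdict came back.

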